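# Set the rivet of a horn knife handle in the lever press

### The arm

A 7-joint arm with a two-finger parallel gripper is mounted at the origin on the work surface. World frame = base frame: x ahead of the robot, y to its left, z up, the work surface at z = 0. Lengths are in m, angles in rad, forces in N, time in s.
With the tool pointing down it reaches from about 0.425 to 0.8 m from the base axis. Payload 8.3 kg.
Tool frame: the origin (TCP) lies between the finger pads; the fingertips stand 8 mm ahead of it and the grasp point (between the pads) lies 11 mm behind it (tip_extent is the distance from the TCP to the fingertips, in m); z points along the fingers, x is the direction in which the jaws open and shut, and the axes are right-handed (so a half turn about z gives the same grasp; the last joint's range is limited). The gripper opens to 85 mm and grips with 20 to 120 N. Pads are 22 mm wide; open, the fingers measure 114 mm over their backs; the gripper's body (76 mm by 85 mm) begins 54 mm behind the grasp point. The pads swing forward as they close: fully open they stand 13 mm farther back than shut.
Start: joints at [-1.213, 0.383, 0.016, 1.37, -0.006, 1.388, -0.046], TCP at [0.255, 0.57, 0.239] pointing down, gripper open.
Joint ranges: [-2.95, 2.95], [-0.25, 2.06], [-1.52, 1.56], [0.18, 2.33], [-1.44, 4.58], [0.02, 2.06], [-3.01, 3.01]. Speed limits (rad/s): [2.39, 2.39, 3.01, 3.01, 3.14, 3.14, 3.14].

### API

Orientations are given as a rotation vector (axis times angle).
In Python, from station import state, snapshot, job_done, trace, landmark_of, tip_extent gives the robot as it stands. The module is installed in compiled form; this text tells all that it offers.
- The arm moves only by the tool move_arm, never from a script. Its argument "deltas" is a list of rows, each a list of 3 entries, a list of its own where there are three numbers: the turn, a rotation vector about the tool's x, y, z in degrees, then the shift along the tool's x, y, z in mm, then the opening, from -1 (shut) to 1 (fully open). In form: [[[wx, wy, wz], [dx, dy, dz], hand], ...]. A call has 1 to 20 rows; each row shifts and turns the commanded pose from where the row before left it, along the tool's axes as they then stand; what a row does not reach is not made up. A row lasts 1/10 s, in which the tool goes at most 50 mm and 8.59 degrees, less where a joint would pass 70% of its speed; a pose out of reach is approached as far as the arm can. A call is refused whole if a number of a shift passes 50 or a number of a turn 8.59, either way. A call with a gripper value outside its range is refused whole. The fingers move at their own pace and stop on an object; "grip_force" is the grip in N (left out, the last holds). Time passes only in rows, so rows that do not move let the fingers close. It gives the time, the measured TCP pose, the force and the opening at its end, in the units of the state.
- state(): the state, without advancing time (a new reading comes with each control period).
- snapshot(name): name is "scene" or "top"; returns a dict with "pixels" (400x640x3 uint8, red, green, blue), "depth" (400x640 float32, m along the optical axis (not along the pixel's ray), 0 where there is no reading), "camera_matrix" (3x3 intrinsics, pixels), "xyz" and "orientation" of the camera in the world. Camera axes: x right, y down, z forward; pixel columns grow to the right and rows downward; lengths in m; the calibration is good to about 2 mm. A picture is of the moment at which its call begins.
- job_done(): hands the job in, once; it reports no verdict.
Trained networks look in a picture, given as the dict that the camera call returned (one of the last four; its "shot" number tells which), for a name from the list of things; names that differ only in an ending like _2 or _b are one class to them, and where a whole thing is asked for, a point or a joint stands for the part that bears it (a point fixed in the world has none). Each returns a list of dicts, best first, with "p" (0 to 1); they miss things now and then, are a little off and sometimes report something else, mostly with a low value. They report only what shows in the picture. A call takes as long as a camera call. They do not tell look-alikes from the thing itself.
- trace(picture, query): "mask" (400x640 bool, what is visible of it) and "rect" ([left, top, right, bottom] in pixels, round what is visible of it).
- landmark_of(picture, query): "centre" ([column, row] in pixels: a listed point, or the origin of a listed thing).
The state is a dict: "t": time; "q": joint angles; "qd": joint speeds; "joint_torque": joint torques, N m; "tool_pos": TCP position; "tcp_rot": TCP orientation; "force": force on the tool from outside, world axes, zero at the start; "ft_torque": the same for the moment, N m; "gripper_width": finger opening in m.
Only numpy, scipy, OpenCV 4.12 (cv2) and the standard library are available. Lean on these libraries where they do the work, as an engineer would, in place of code of your own. Each camera call takes 0.05 s, during which the arm holds its last target. There are 200 camera calls.

### The job

One of the three horn knife handles in the sloped rack still has its rivet standing proud: lay that handle flat in the press's nest with the rivet up, under the punch, and let go of it. Then swing the press lever down until the punch has driven the rivet flush and stops dead, bear on it firmly for about a second without crushing the handle, and ease the lever back up to rest without letting it fly. Leave the handle in the nest, and do not disturb the other handles or anything else on the bench.

Things in the scene. Friction and masses are not known exactly. Their poses are not given: they have to be found in the camera images.
- handle: the handle to work on: pale horn bar 160 x 28 x 26 mm (along its x, y, z), 150 g, a bright steel cap on the head end (+x), dark on the last 35 mm of the tail (-x). Origin at the centre of its underside; z is out of the face that carries the rivet. It starts in one of the three bays of the rack, on the slope, its head uphill and its tail against the rack's lip.
- rivet (a joint): how far the rivet has been driven into the handle, m: 0 = stands 12 mm proud of the face, 0.012 = flush. It starts between 0 and 0.004. Steel, 12 mm thick; about 12 N on it moves it and it stays where it is left.
- rivet_seat (a point): point on the handle's upper face at the rivet's axis: 50 mm from the handle's middle towards the head, i.e. 30 mm from the head end. Fixed to the handle; axes as the handle's.
- rack: plywood rack, 300 mm wide (y), 180 mm along the slope, which rises away from its front (-x) at 0.42 rad; origin on the table under its middle. Three bays side by side at y = -96, 0, +96 mm, divided by walls 10 mm above the sloping floor, 91 mm or more of clear width each; front lip 16 mm.
- press: cast lever press fixed to the table; origin on the table straight below the spot where the punch lands; base plate 110 mm wide, from x = -70 to +165 mm; the pivot column stands at x = +85 to +147 mm, up to 143 mm high and 64 mm wide. The lever points to -x.
- nest (a point): where the rivet's axis belongs, 45 mm above the table; axes as the press's. The nest is a channel along y, 34 mm wide, walls 8 mm high, from y = -45 to +58 mm; the head goes to -y, where a stop's face is at y = -33 mm; the tail sticks out at +y. Its floor sits on a screw jack, 0 to 14 mm above this point: different each time and not measured, feel for it.
- pivot (a point): lever's pivot axis (along the press's y): 110 mm in +x from the nest, 123 mm above the table.
- lever (a joint): angle of the sprung lever, rad: 0 = up at rest (rising 0.6 rad towards its grip), 0.6 = level, limit 0.72 with an empty nest; with the handle it stops at about 0.53 to 0.67. At rest the punch's face is 148 mm above the table, over the nest; punch 16 mm thick, 110 mm from the pivot, its face 45 mm below the lever's midline. The spring needs 3 to 6 N at the grip.
- grip (a point): middle of the flat upper face of the lever's black grip, 225 mm from the pivot; the grip is 110 mm long, 32 mm wide, 22 mm thick, the lever before it 22 mm wide. Pushed down here, about 11 N drives the rivet; bearing firmly is some 20 N here, and well over 50 N risks crushing the handle.
- handle_b: finished handle, same as the other but its rivet is flush; in another bay of the rack. Leave.
- handle_c: second finished handle, in the remaining bay. Leave.
- hammer: hammer 240 mm long lying on the bench. Leave.
- spool: wooden spool 84 mm across, 90 mm high. Leave.
- glue: white bottle 150 mm high. Leave.
- mug: white mug 90 mm high. Leave.
- tin: metal jar 70 mm high. Leave.
- brush: brush lying on the bench. Leave.
- offcut: dark wood block 110 x 50 x 30 mm. Leave.
There are look-alikes about, which are no part of the job. What is shaped like the handle but orange or turquoise is not meant.

How it is judged:
By the outcome, as a careful person would: the job done as asked, in the order asked, and still so for the second after the job is handed in, with the robot touching nothing.
It also fails if it takes over 72 s, if anything falls off the work surface, if the arm or the gripper's body presses on something with over 40 N, if the wrist force passes 120 N, or if a joint passes its speed limit or range.

## Working session

There is one attempt and no reset: what is moved stays moved. The work goes in short steps, Python scripts to look and compute and a tool call to move; the robot and the scene stay as the last step left them, time stands still between calls to the robot, and variables do not carry over. Pictures are saved under pics/ and viewed, about 8 in all and at most 12, crops included, and the job is handed in when it is done.

Besides the shell and the picture viewer there is one more tool, called after ">>>" as name(argument=value, ...), one argument or row to a line, values as JSON. move_arm: Moves the arm, as the interface text tells. Its arguments: {"type":"object","properties":{"deltas":{"type":"array"},"grip_force":{"type":"number"}},"required":["deltas"]}

```bash
mkdir -p pics; cat > h.py <<'E'
import numpy as np, cv2
from scipy.spatial.transform import Rotation as R
from station import *
def Rm(o):
    o=np.array(o,float)
    if o.shape==(3,3): return o
    return (R.from_rotvec(o) if o.size==3 else R.from_quat(o)).as_matrix()
def cloud(s):
    K=np.array(s["camera_matrix"]);d=s["depth"];v,u=np.mgrid[:400,:640]
    P=np.stack([(u-K[0,2])/K[0,0]*d,(v-K[1,2])/K[1,1]*d,d],-1)
    return P@Rm(s["orientation"]).T+np.array(s["xyz"])
def proj(s,p):
    K=np.array(s["camera_matrix"]);c=(np.array(p)-s["xyz"])@Rm(s["orientation"]);c=c@K.T;return c[...,:2]/c[...,2:]
E
python3 - <<'E'
from h import *
print(state(),tip_extent)
for n in("top","scene"):
    s=snapshot(n);cv2.imwrite(f"pics/{n}1.png",s["pixels"][...,::-1]);print(n,s["xyz"],s["orientation"],s["camera_matrix"])
    X=cloud(s);np.save(n+"1.npy",X)
    for q in["handle","rack","press","lever","rivet"]:
        for r in trace(s,q)[:4]:
            m=r["mask"];print(q,round(r["p"],2),r["rect"],np.median(X[m],0).round(3))
    for q in["nest","pivot","grip","rivet_seat","rack","press","handle"]:
        for r in landmark_of(s,q)[:4]:
            c=np.round(r["centre"]).astype(int);print(q,round(r["p"],2),c,X[min(c[1],399),min(c[0],639)].round(3))
E
```

```text
{'t': 0.0, 'q': array([-1.21291151,  0.38423069,  0.01638474,  1.37116848, -0.00627461,
        1.38819669, -0.04649126]), 'qd': array([ 0.00040261, -0.00030142, -0.00105348,  0.00176628, -0.00127633,
       -0.00021587,  0.00042363]), 'joint_torque': array([-7.26696680e-05, -6.27596998e+01,  8.44244733e-01, -3.71832347e+01,
        1.65968231e-02,  1.39719542e-02, -2.43363439e-05]), 'tool_pos': array([0.25507843, 0.57004035, 0.23827711]), 'tcp_rot': array([ 2.63539620e+00,  1.70800363e+00, -2.51749415e-03]), 'force': array([-0.60717246,  0.45078655,  0.15511568]), 'ft_torque': array([-0.02406348,  0.00553444, -0.00033638]), 'gripper_width': 0.0852800903317117} 0.008
top [ 0.44109569 -0.01519081  1.64211126] [-2.21477426  2.17331729 -0.06317748] [[397.65550807   0.         320.15209969]
 [  0.         397.65550807 199.09933658]
 [  0.           0.           1.        ]]
handle 0.78 [218.9, 169.5, 229.4, 210.6] [0.552 0.356 0.088]
handle 0.72 [187.2, 241.6, 209.1, 278.0] [0.284 0.47  0.024]
handle 0.67 [215.0, 130.4, 249.6, 157.1] [0.757 0.348 0.026]
handle 0.62 [243.8, 175.7, 256.9, 
[... 1530 characters left out ...]
85 [238.7, 145.5, 287.4, 203.6] [ 0.578 -0.281  0.187]
nest 0.86 [268 197] [ 0.582 -0.274  0.062]
pivot 0.72 [249 193] [ 0.682 -0.247  0.133]
grip 0.89 [282 154] [ 0.504 -0.278  0.262]
grip 0.6 [261 249] [0.749 0.012 0.039]
rivet_seat 0.77 [429 277] [0.256 0.456 0.032]
rivet_seat 0.66 [286 311] [0.799 0.331 0.016]
rivet_seat 0.62 [339 278] [0.605 0.365 0.115]
rivet_seat 0.62 [367 348] [0.718 0.693 0.172]
rack 0.8 [337 278] [0.616 0.369 0.123]
rack 0.24 [296 181] [ 0.382 -0.382  0.024]
press 0.8 [270 206] [ 0.583 -0.256  0.023]
handle 0.96 [300 311] [0.761 0.364 0.028]
handle 0.89 [348 284] [0.571 0.374 0.076]
handle 0.64 [328 255] [0.55  0.2   0.069]
handle 0.63 [364 334] [0.619 0.553 0.024]
```

```bash
python3 - <<'E'
from h import *
a=cv2.imread("pics/top1.png");b=cv2.imread("pics/scene1.png")
c1=cv2.resize(a[155:235,200:300],(500,400),interpolation=cv2.INTER_CUBIC)
c2=cv2.resize(a[140:230,360:420],(267,400),interpolation=cv2.INTER_CUBIC)
c3=cv2.resize(b[235:315,290:390],(250,200),interpolation=cv2.INTER_CUBIC)
c3=cv2.resize(b[230:315,295:380],(400,400),interpolation=cv2.INTER_CUBIC)
c4=cv2.resize(b[140:230,230:300],(311,400),interpolation=cv2.INTER_CUBIC)
cv2.imwrite("pics/z1.png",np.vstack([np.hstack([c1,c2])[:300*2],]))
cv2.imwrite("pics/z2.png",np.hstack([c3,c4]))
E
```

```text
(no output)
```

View pics/top1.png

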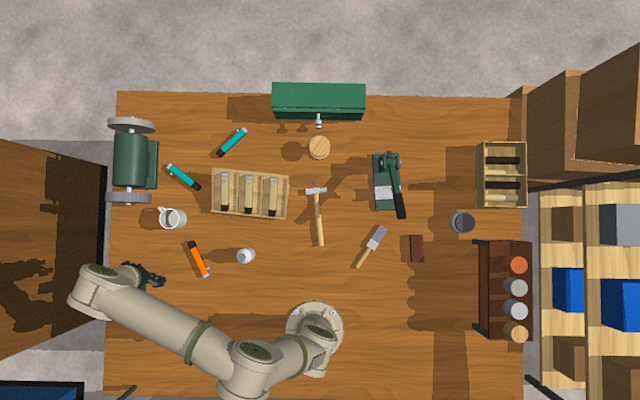

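View pics/z1.png

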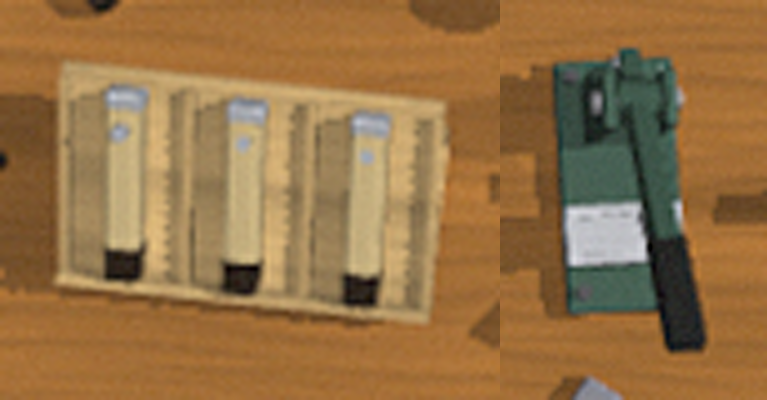

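View pics/z2.png

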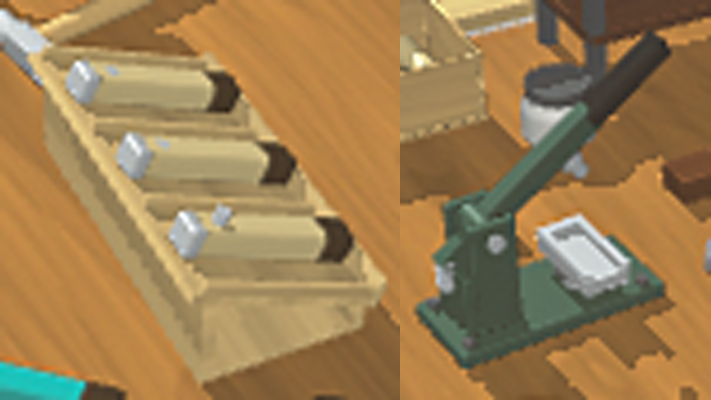

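Only the leftmost handle (top view about (224,190); scene view about (345,280)) has a raised rivet, and it is in the +y bay. The press is at about (388,185) with its white nest at about (385,193). The lever points towards the robot. Next I'll measure the poses.

```bash
python3 - <<'E'
from h import *
for n in("top","scene"):
    X=np.load(n+"1.npy");im=cv2.imread(f"pics/{n}1.png");hsv=cv2.cvtColor(im,cv2.COLOR_BGR2HSV)
    s=snapshot(n)
    # lever
    m=max((r for r in trace(s,"lever")),key=lambda r:r["p"])["mask"]
    m=cv2.erode(m.astype(np.uint8),np.ones((2,2)))>0
    P=X[m];P=P[(P[:,2]>.15)];c=P.mean(0);u,sv,vt=np.linalg.svd(P-c);d=vt[0]*np.sign(-vt[0][0])
    print(n,"lever c",c.round(4),"dir",d.round(3),"yaw",np.arctan2(-d[1],-d[0]).round(4),"rise",np.arcsin(d[2]).round(3),sv.round(3), "zmax",P[:,2].max())
    e=P[(P-c)@d>np.quantile((P-c)@d,.97)].mean(0);print(" end",e.round(4))
    # nest white
    w=(hsv[...,1]<40)&(hsv[...,2]>140)&(abs(X[...,0]-.57)<.08)&(abs(X[...,1]+.27)<.09)&(X[...,2]>.03)&(X[...,2]<.1)
    Q=X[w];print(" nest n",w.sum(),Q.min(0).round(3),Q.max(0).round(3),np.quantile(Q[:,2],[.05,.2,.35,.5,.65,.8,.95]).round(4))
    print(" rect",cv2.minAreaRect(Q[:,:2].astype(np.float32)*1000))
    g=(hsv[...,0]>50)&(hsv[...,0]<100)&(hsv[...,1]>60)&(abs(X[...,0]-.62)<.2)&(abs(X[...,1]+.27)<.12)&(X[...,2]>.008)&(X[...,2]<.04)
    Q=X[g];print(" base rect",g.sum(),cv2.minAreaRect(Q[:,:2].astype(np.float32)*1000),np.median(Q[:,2]))
    # handles
    hm=(abs(X[...,0]-.55)<.14)&(abs(X[...,1]-.26)<.2)&(X[...,2]>.04)&(X[...,2]<.17)
    for q in trace(s,"handle")[:8]:
        c=np.median(X[q["mask"]],0)
        if abs(c[0]-.55)<.06 and .1<c[1]<.42:
            P=X[q["mask"]];P=P[P[:,2]>.02];mu=np.median(P,0)
            for k in range(6):
                N=P if k==0 else P[in_];mu=N.mean(0);v=np.linalg.svd(N-mu)[2];nn=v[2]*np.sign(v[2][2]);dd=abs((P-mu)@nn);in_=dd<max(.003,.012-.002*k)
            print(" H",round(q["p"],2),len(P),in_.sum(),mu.round(4),"ax",v[0].round(3),"n",nn.round(3),"ext",[np.quantile((P[in_]-mu)@v[i],[0,.02,.98,1]).round(3) for i in(0,1)])
E
```

```text
top lever c [ 0.5423 -0.2918  0.2279] dir [-0.478  0.085  0.874] yaw -0.175 rise 1.064 [1.768 0.92  0.164] zmax 1.6421112615423135
 end [ 0.4605 -0.2762  0.3821]
 nest n 219 [ 0.534 -0.336  0.043] [ 0.588 -0.235  0.071] [0.0485 0.0521 0.0543 0.0569 0.0594 0.0624 0.0662]
 rect ((562.3329467773438, -286.5320739746094), (50.15718460083008, 104.07721710205078), 6.5653252601623535)
 base rect 473 ((610.4732666015625, -287.2935791015625), (230.4556884765625, 104.33547973632812), 3.7699058055877686) 0.017423729641133034
 H 0.68 310 67 [0.5461 0.3468 0.1278] ax [ 0.055  0.232 -0.971] n [0.002 0.973 0.233] ext [array([-1.56 , -1.059,  0.069,  0.07 ]), array([-0.075, -0.071,  0.072,  0.074])]
 H 0.58 313 71 [0.534  0.2429 0.1953] ax [-0.059 -0.175  0.983] n [0.005 0.984 0.176] ext [array([-0.141, -0.14 ,  1.473,  1.473]), array([-0.078, -0.072,  0.074,  0.076])]
 H 0.51 298 67 [0.532  0.1652 0.1099] ax [-0.033 -0.117  0.993] n [0.009 0.993 0.118] ext [array([-0.054, -0.049,  0.012,  1.545]), array([-0.075, -0.071,  0.073,  0.077])]
scene lever c [ 0.5577 -0.2759  0.2131] dir [-0.359 -0.777 -0.
[... 286 characters left out ...]
022064208984), 2.522765636444092)
 base rect 18 ((615.566162109375, -284.38543701171875), (231.72482299804688, 111.07393646240234), 4.482222557067871) 0.016876566871432575
 H 0.86 265 55 [0.5694 0.3072 0.1207] ax [-0.424 -0.599 -0.679] n [-0.367 -0.572  0.733] ext [array([-1.763, -1.622,  0.096,  0.097]), array([-0.064, -0.063,  0.062,  0.062])]
 H 0.81 230 97 [0.541  0.1817 0.0863] ax [-0.905  0.094 -0.415] n [-0.212  0.746  0.631] ext [array([-0.073, -0.072,  0.077,  0.081]), array([-0.012, -0.012,  0.013,  0.014])]
 H 0.69 358 125 [0.5589 0.3705 0.0865] ax [-0.899  0.098 -0.427] n [-0.159  0.836  0.526] ext [array([-0.075, -0.072,  0.082,  0.087]), array([-0.016, -0.014,  0.015,  0.019])]
```

```bash
python3 - <<'E'
from h import *
for n in("top","scene"):
    s=snapshot(n);X=cloud(s);ok=s["depth"]>0
    m=max((r for r in trace(s,"lever")),key=lambda r:r["p"])["mask"]&ok
    P=X[m];P=P[(P[:,2]>.15)&(P[:,2]<.33)];c=np.median(P,0);P=P[np.linalg.norm(P-c,axis=1)<.2]
    c=P.mean(0);sv,vt=np.linalg.svd(P-c)[1:];d=vt[0]*np.sign(-vt[0][0])
    print(n,"lever c",c.round(4),"dir",d.round(3),"yaw",np.arctan2(-d[1],-d[0]).round(4),"rise",np.arcsin(d[2]).round(3),sv.round(3),P[:,2].max().round(3))
    for q in trace(s,"handle")[:8]:
        P=X[q["mask"]&ok];c=np.median(P,0)
        if abs(c[0]-.55)<.06 and .3<c[1]<.42:
            P=P[np.linalg.norm(P-c,axis=1)<.12]
            Rr=None
            # rack frame: slope yaw -0.107; test normal heights
            for yaw in(-.085,-.107,-.13):
                z=R.from_euler("ZY",[yaw,-.42]).as_matrix();L=(P-c)@z
                top=L[:,2]>np.quantile(L[:,2],.5)-.004
                T=L[top]; k=np.polyfit(T[:,0],T[:,1],1)
                print(" H",yaw,len(P),"c",c.round(4),"zq",np.quantile(L[:,2],[.02,.1,.3,.5,.7,.9,.98,1]).round(4),"xr",np.quantile(T[:,0],[0,.02,.98,1]).round(4),"yr",np.quantile(T[:,1],[0,.02,.5,.98,1]).round(4),"slope",k.round(4))
            # rivet
            z=R.from_euler("ZY",[-.107,-.42]).as_matrix();L=(P-c)@z;b=L[:,2]>np.median(L[:,2])+.005;print("  rivet",b.sum(),P[b].mean(0).round(4),L[b].mean(0).round(4),"ctr world",(c+z@[(np.quantile(L[:,0],.01)+np.quantile(L[:,0],.99))/2,0,0]).round(4))
    if n=="top":
        im=s["pixels"]
        # rack outline
        r=max(trace(s,"rack"),key=lambda r:r["p"]);Q=X[r["mask"]&ok];Q=Q[(Q[:,2]>.01)&(Q[:,2]<.2)];print("rack",cv2.minAreaRect(Q[:,:2].astype(np.float32)*1000))
E
```

```text
top lever c [ 0.5449 -0.292   0.2218] dir [-0.833 -0.061  0.55 ] yaw 0.0733 rise 0.582 [1.379 0.184 0.127] 0.28
 H -0.085 326 c [0.5533 0.3558 0.0906] zq [-0.0182 -0.0068 -0.0017  0.001   0.003   0.0059  0.0109  0.0156] xr [-0.0865 -0.0816  0.0684  0.0718] yr [-0.0128 -0.0113  0.0018  0.0153  0.0163] slope [-0.0032  0.0019]
 H -0.107 326 c [0.5533 0.3558 0.0906] zq [-0.0182 -0.0068 -0.0016  0.0011  0.003   0.0059  0.0108  0.0156] xr [-0.0865 -0.0817  0.0682  0.0718] yr [-0.0136 -0.011   0.0016  0.016   0.0175] slope [0.0163 0.0019]
 H -0.13 326 c [0.5533 0.3558 0.0906] zq [-0.0183 -0.0068 -0.0016  0.001   0.0031  0.0059  0.0108  0.0156] xr [-0.0865 -0.0818  0.0679  0.0717] yr [-0.0144 -0.0118  0.0015  0.0165  0.0187] slope [0.0366 0.0019]
  rivet 32 [0.5537 0.3562 0.1003] [0.0043 0.0004 0.0087] ctr world [0.5473 0.3565 0.0879]
rack ((545.5484619140625, 262.6637268066406), (300.6945495605469, 173.33206176757812), 84.96293640136719)
scene lever c [ 0.5594 -0.2832  0.2093] dir [-0.825 -0.05   0.562] yaw 0.06 rise 0.597 [1.21  0.203 0.156] 0.278
 H -0.085 360 c [0.5632 0.3701 0.0886] zq [-0.0177 -0.0129 -0.0043  0.0027  0.0062  0.0085  0.0137  0.0205] xr [-0.0925 -0.0883  0.0662  0.074 ] yr [-0.0239 -0.0204 -0.0028  0.0086  0.0105] slope [-0.0032 -0.0041]
 H -0.107 360 c [0.5632 0.3701 0.0886] zq [-0.0177 -0.0128 -0.0043  0.0026  0.0061  0.0085  0.0137  0.0205] xr [-0.0924 -0.0881  0.0664  0.074 ] yr [-0.0237 -0.0207 -0.0027  0.008   0.0103] slope [ 0.0175 -0.004 ]
 H -0.13 360 c [0.5632 0.3701 0.0886] zq [-0.0176 -0.0128 -0.0042  0.0025  0.006   0.0084  0.0136  0.0205] xr [-0.0923 -0.0879  0.0666  0.0739] yr [-0.0243 -0.0215 -0.0029  0.0085  0.0108] slope [ 0.0378 -0.0041]
  rivet 62 [0.5618 0.3657 0.0991] [ 0.0034 -0.0046  0.01  ] ctr world [0.5543 0.3711 0.0846]
```

```bash
cat >> h.py <<'E'
H=R.from_euler("ZY",[-.088,-.42]).as_matrix(); HT=np.array([.5505,.360,.089])
Pr=R.from_euler("Z",.067).as_matrix(); PO=np.array([.565,-.288,0])
def tool(xd,zd):
    z=np.array(zd,float);x=np.array(xd,float);return np.stack([x,np.cross(z,x),z],1)
def cur():
    s=state();return np.array(s["tool_pos"]),R.from_rotvec(s["tcp_rot"]).as_matrix(),s
def plan(p,T,name=""):
    c,A,s=cur()
    if (T[:,0]@A[:,0])<0: T=T@np.diag([-1,-1,1])
    w=R.from_matrix(A.T@T).as_rotvec(degrees=True);d=(np.array(p)-c)*1000
    print(name,"turn deg",w.round(2),"| shift in tool now",(A.T@d).round(1),"| in final tool",(T.T@d).round(1),"| world",d.round(1))
E
python3 - <<'E'
from h import *
c,A,s=cur();print(A.round(3))
T=tool(H[:,1],-H[:,2])
plan(HT+H@[-.044,0,.13],T,"above");plan(HT+H@[-.044,0,-.013],T,"grasp")
E
```

```text
[[ 0.408  0.913 -0.   ]
 [ 0.913 -0.408 -0.   ]
 [-0.    -0.    -1.   ]]
above turn deg [-23.84   4.01 -18.78] | shift in tool now [-102.   267.4   49.5] | in final tool [-183.7  180.2  134.7] | world [ 202.4 -202.3  -49.5]
grasp turn deg [-23.84   4.01 -18.78] | shift in tool now [-82.9 322.5 180.1] | in final tool [-183.7  180.2  277.7] | world [ 260.5 -207.4 -180.1]
```

>>> move_arm(
  deltas=[
    [[0, 0, 0], [-13, 33, 4], 0.3],
    [[0, 0, 0], [-13, 33, 6], 0.3],
    [[0, 0, 0], [-13, 33, 6], 0.3],
    [[0, 0, 0], [-13, 33, 6], 0.3],
    [[0, 0, 0], [-13, 33, 6], 0.3],
    [[0, 0, 0], [-13, 33, 6], 0.3],
    [[0, 0, 0], [-13, 33, 6], 0.3],
    [[0, 0, 0], [-11, 36, 6], 0.3],
    [[-4.8, 0.8, -3.8], [0, 0, 0], 0.3],
    [[-4.8, 0.8, -3.8], [0, 0, 0], 0.3],
    [[-4.8, 0.8, -3.8], [0, 0, 0], 0.3],
    [[-4.8, 0.8, -3.8], [0, 0, 0], 0.3],
    [[-4.8, 0.8, -3.8], [0, 0, 0], 0.3],
    [[0, 0, 0], [0, 0, 0], 0.3],
    [[0, 0, 0], [0, 0, 0], 0.3],
  ],
)

```text
t: 3.45
tool_pos: [0.457, 0.3684, 0.1935]
tcp_rot: [2.065, 1.896, 0.404]
force: [0.7, 0.1, 0.5]
gripper_width: 0.0557
```

```bash
python3 - <<'E'
from h import *
T=tool(H[:,1],-H[:,2])
print(state()["gripper_width"])
plan(HT+H@[-.044,0,.03],T,"close above");plan(HT+H@[-.044,0,-.013],T,"grasp")
E
```

```text
0.055661953982872846
close above turn deg [ 0.03 -0.02  0.15] | shift in tool now [ -0.2  -0.9 103.7] | in final tool [ -0.2  -0.8 103.7] | world [ 41.3  -3.8 -95. ]
grasp turn deg [ 0.03 -0.02  0.15] | shift in tool now [ -0.2  -0.9 146.7] | in final tool [ -0.2  -0.8 146.7] | world [  58.8   -5.4 -134.3]
```

>>> move_arm(
  deltas=[
    [[0, 0, 0], [0, 0, 35], 0.3],
    [[0, 0, 0], [0, 0, 35], 0.3],
    [[0, 0, 0], [0, 0, 30], 0.3],
    [[0, 0, 0], [0, 0, 0], 0.3],
    [[0, 0, 0], [0, 0, 0], 0.3],
  ],
)

```text
t: 3.95
tool_pos: [0.4991, 0.3641, 0.1023]
tcp_rot: [2.065, 1.893, 0.403]
force: [-0.6, 0.4, 0.4]
gripper_width: 0.0554
```

```bash
python3 - <<'E'
from h import *
out=[]
c,A,st=cur();print(c)
tips=[c+A@[sx*.028,sy*.011,.008] for sx in(-1,1) for sy in(-1,1)]
for n in("top","scene"):
    s=snapshot(n);X=cloud(s);im=s["pixels"][...,::-1].copy()
    o=proj(s,HT).round().astype(int)
    sc=6;k=cv2.resize(im[o[1]-33:o[1]+33,o[0]-33:o[0]+33],(396,396),interpolation=cv2.INTER_CUBIC)
    for t in tips: cv2.circle(k,tuple(int(v) for v in ((proj(s,t)-o+33)*sc).round()),3,(0,0,255),-1)
    for x,col in((-.08,(255,0,0)),(.08,(255,0,0)),(-.044,(0,255,0)),(.05,(0,255,255))):
        for y in(-.014,.014): cv2.circle(k,tuple(int(v) for v in ((proj(s,HT+H@[x,y,0])-o+33)*sc).round()),3,col,-1)
    out.append(k)
cv2.imwrite("pics/a.png",np.hstack(out))
E
```

```text
[0.49908743 0.36413723 0.10234072]
```

View pics/a.png

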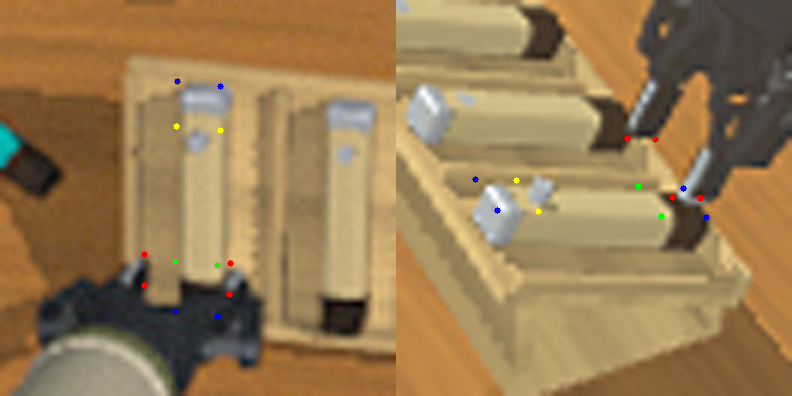

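Top view: the jaw midpoint (about (185,275)) is a few mm left of the handle axis (about (202,270)). The handle sits about 4–5 mm nearer its tail than I predicted. I'll correct by −4 mm in tool x and −4 mm in tool y, then descend.

>>> move_arm(
  deltas=[
    [[0, 0, 0], [-4, -4, 0], 0.3],
    [[0, 0, 0], [0, 0, 15], 0.3],
    [[0, 0, 0], [0, 0, 15], 0.3],
    [[0, 0, 0], [0, 0, 8], 0.3],
    [[0, 0, 0], [0, 0, 4], 0.3],
    [[0, 0, 0], [0, 0, 3], 0.3],
    [[0, 0, 0], [0, 0, 0], 0.3],
  ],
)

```text
t: 4.75
tool_pos: [0.5127, 0.3593, 0.059]
tcp_rot: [2.062, 1.896, 0.404]
force: [0.7, -0.4, -0.0]
gripper_width: 0.0557
```

>>> move_arm(
  deltas=[
    [[0, 0, 0], [0, 0, 0], 0.0],
    [[0, 0, 0], [0, 0, 0], -0.1],
    [[0, 0, 0], [0, 0, 0], -0.25],
    [[0, 0, 0], [0, 0, 0], -0.3],
    [[0, 0, 0], [0, 0, 0], -0.35],
    [[0, 0, 0], [0, 0, 0], -0.4],
    [[0, 0, 0], [0, 0, 0], -0.5],
    [[0, 0, 0], [0, 0, 0], -1],
    [[0, 0, 0], [0, 0, 0], -1],
  ],
  grip_force=60,
)

```text
t: 5.65
tool_pos: [0.5125, 0.3605, 0.0602]
tcp_rot: [2.062, 1.897, 0.408]
force: [-2.8, 0.9, 5.3]
gripper_width: 0.027
```

>>> move_arm(
  deltas=[
    [[0, 0, 0], [0, 0, -5], -1],
    [[0, 0, 0], [0, 0, -10], -1],
    [[0, 0, 0], [0, 0, -20], -1],
    [[0, 0, 0], [0, 0, -35], -1],
    [[0, 0, 0], [0, 0, -40], -1],
    [[0, 0, 0], [0, 0, -40], -1],
    [[0, 0, 0], [0, 0, 0], -1],
    [[0, 0, 0], [0, 0, 0], -1],
  ],
)

```text
t: 6.45
tool_pos: [0.4508, 0.365, 0.1973]
tcp_rot: [2.063, 1.896, 0.407]
force: [0.0, -0.2, -2.3]
gripper_width: 0.0267
```

```bash
python3 - <<'E'
from h import *
c,A,st=cur();print(c,st["force"],st["ft_torque"])
out=[]
for n in("top","scene"):
    s=snapshot(n);X=cloud(s);im=s["pixels"][...,::-1].copy()
    L=(X-c)@A # tool frame: y=head dir, z down
    m=(abs(L[...,0])<.022)&(L[...,1]>.0)&(L[...,1]<.18)&(L[...,2]>-.04)&(L[...,2]<.03)&(s["depth"]>0)&(L[...,1]>.03)
    P=L[m];print(n,len(P))
    for lo in np.arange(.03,.15,.02):
        b=P[(P[:,1]>=lo)&(P[:,1]<lo+.02)]
        if len(b)>4: print(round(lo,2),len(b),"x",np.quantile(b[:,0],[.05,.5,.95]).round(4),"z",np.quantile(b[:,2],[.05,.25,.5,.75]).round(4))
    print("ymax",np.quantile(P[:,1],[.95,.98,1]).round(4))
    o=proj(s,c+A@[0,.05,0]).round().astype(int)
    k=cv2.resize(im[o[1]-40:o[1]+40,o[0]-40:o[0]+40],(400,400),interpolation=cv2.INTER_CUBIC)
    for y in(.124,.094): 
        for x in(-.014,.014):
            cv2.circle(k,tuple(int(v) for v in ((proj(s,c+A@[x,y,-.015])-o+40)*5).round()),2,(0,0,255),-1)
    out.append(k)
cv2.imwrite("pics/b.png",np.hstack(out))
E
```

```text
[0.45084641 0.36502229 0.19725479] [ 0.02801858 -0.21549145 -2.28784375] [0.01670461 0.65692455 0.0101268 ]
top 233
0.03 48 x [-0.0168 -0.0051  0.0087] z [-0.0163 -0.0139 -0.0121 -0.009 ]
0.05 48 x [-0.0167 -0.0063  0.0086] z [-0.0154 -0.0142 -0.0111 -0.0089]
0.07 42 x [-0.016  -0.0063  0.0091] z [-0.0231 -0.0141 -0.0114 -0.0075]
0.09 49 x [-0.0167 -0.0053  0.0084] z [-0.0232 -0.015  -0.0114 -0.009 ]
0.11 46 x [-0.0147 -0.0031  0.0112] z [-0.0158 -0.0125 -0.01   -0.0024]
ymax [0.119  0.1201 0.1213]
scene 234
0.03 33 x [-0.0063  0.0109  0.018 ] z [-0.0123 -0.011  -0.0082 -0.0012]
0.05 45 x [-0.0086  0.0119  0.017 ] z [-0.012  -0.0102 -0.0063  0.0028]
0.07 41 x [-0.0011  0.0121  0.0177] z [-0.0131 -0.0101 -0.0059  0.0052]
0.09 51 x [-0.0032  0.0116  0.0173] z [-0.0222 -0.0124 -0.0091  0.0028]
0.11 64 x [-0.0095  0.0079  0.0163] z [-0.0115 -0.0083 -0.0014  0.0057]
ymax [0.1226 0.1246 0.127 ]
```

View pics/b.png

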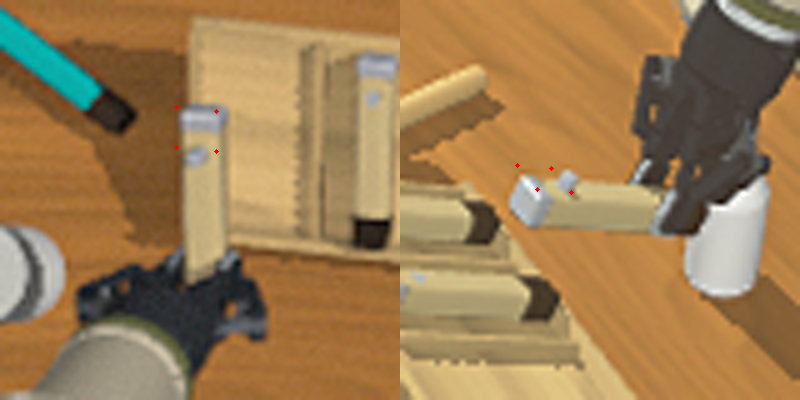

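```bash
cat >> h.py <<'E'
TN=tool(Pr[:,0],[0,0,-1])
def nest(y,z,x=0): return PO+Pr@[x,.092+y,0]+np.array([0,0,z])
E
python3 - <<'E'
from h import *
plan(nest(.16,.22),TN)
c,A,s=cur();print((R.from_matrix(A.T@tool(H[:,1]*[1,1,1],[0,0,-1])).as_rotvec(degrees=True)).round(2),s["q"])
E
```

```text
turn deg [ 20.06 -16.95  80.03] | shift in tool now [-390.6  129.1   31.9] | in final tool [ 70.2 405.9 -25. ] | world [  97.2 -400.3   25. ]
[24.14  0.16  0.2 ] [-1.05494559  0.13864515  0.11331236  1.8523774   0.42107843  0.97118329
  0.33332212]
```

>>> move_arm(
  deltas=[
    [[0, 0, 0], [-15, 5, 0], -1],
    [[0, 0, 0], [-32, 11, 2.5], -1],
    [[0, 0, 0], [-35, 11, 3], -1],
    [[0, 0, 0], [-35, 11, 3], -1],
    [[0, 0, 0], [-35, 11, 3], -1],
    [[0, 0, 0], [-35, 11, 3], -1],
    [[0, 0, 0], [-35, 11, 3], -1],
    [[0, 0, 0], [-35, 11, 3], -1],
    [[0, 0, 0], [-35, 11, 3], -1],
    [[0, 0, 0], [-35, 11, 3], -1],
    [[0, 0, 0], [-35, 12, 3], -1],
    [[0, 0, 0], [-32, 11, 2], -1],
    [[0, 0, 0], [-20, 7, 1], -1],
    [[0, 0, 0], [-12, 4, 0], -1],
    [[0, 0, 0], [0, 0, 0], -1],
  ],
)

```text
t: 8.05
tool_pos: [0.5531, -0.0752, 0.2228]
tcp_rot: [2.068, 1.891, 0.402]
force: [-0.2, -0.0, -1.3]
gripper_width: 0.0265
```

>>> move_arm(
  deltas=[
    [[1.67, -1.41, 6.67], [0, 0, 0], -1],
    [[1.67, -1.41, 6.67], [0, 0, 0], -1],
    [[1.67, -1.41, 6.67], [0, 0, 0], -1],
    [[1.67, -1.41, 6.67], [0, 0, 0], -1],
    [[1.67, -1.41, 6.67], [0, 0, 0], -1],
    [[1.67, -1.41, 6.67], [0, 0, 0], -1],
    [[1.67, -1.41, 6.67], [0, 0, 0], -1],
    [[1.67, -1.41, 6.67], [0, 0, 0], -1],
    [[1.67, -1.41, 6.67], [0, 0, 0], -1],
    [[1.67, -1.41, 6.67], [0, 0, 0], -1],
    [[1.67, -1.41, 6.67], [0, 0, 0], -1],
    [[1.67, -1.41, 6.67], [0, 0, 0], -1],
    [[0, 0, 0], [0, 0, 0], -1],
    [[0, 0, 0], [0, 0, 0], -1],
  ],
)

```text
t: 9.45
tool_pos: [0.5536, -0.0715, 0.2229]
tcp_rot: [-3.139, -0.111, -0.002]
force: [0.5, 0.5, -1.7]
gripper_width: 0.0268
```

```bash
python3 - <<'E'
from h import *
plan(nest(.16,.10),TN);plan(nest(0,.10),TN);print(state()["q"].round(2),state()["force"])
c,A,st=cur()
for n in("top","scene"):
    s=snapshot(n);X=cloud(s);L=(X-c)@A
    m=(abs(L[...,0])<.03)&(L[...,1]>.03)&(L[...,1]<.18)&(L[...,2]>-.04)&(L[...,2]<.03)&(s["depth"]>0)
    P=L[m];print(n,len(P),"x",np.quantile(P[:,0],[.02,.5,.98]).round(4),"ymax",np.quantile(P[:,1],[.95,.98,1]).round(4))
    for lo in np.arange(.03,.13,.025):
        b=P[(P[:,1]>=lo)&(P[:,1]<lo+.025)];print("  ",round(lo,3),len(b),np.quantile(b[:,2],[.02,.25,.5]).round(4),np.median(b[:,0]).round(4))
    r=P[P[:,2]<-.019];print("rivet",len(r),r.mean(0).round(4) if len(r) else "")
E
```

```text
turn deg [-0.03 -0.07  0.2 ] | shift in tool now [ -3.2 -35.1 122.9] | in final tool [ -3.2 -35.2 122.9] | world [  -5.5   34.9 -122.9]
 turn deg [-0.03 -0.07  0.2 ] | shift in tool now [ -3.8 124.9 122.8] | in final tool [ -3.2 124.8 122.9] | world [   5.2 -124.7 -122.9]
[-0.56  0.3   0.79  1.61 -0.22  1.32  0.33] [ 0.52089253  0.4847474  -1.70659697]
top 81 x [-0.0128 -0.0022  0.0147] ymax [0.1206 0.1221 0.1227]Traceback (most recent call last):
  File "<stdin>", line 9, in <module>
    return _quantile_unchecked(
        a, q, axis, out, overwrite_input, method, keepdims, weights)
    return _ureduce(a,
                    func=_quantile_ureduce_func,
    ...<5 lines>...
                    overwrite_input=overwrite_input,
                    method=method)
    r = func(a, **kwargs)
    result = _quantile(arr,
                       quantiles=q,
    ...<2 lines>...
                       out=out,
                       weights=wgt)
    slices_having_nans = np.isnan(arr[-1, ...])
                                  ~~~^^^^^^^^^
IndexError: index -1 is out of bounds for axis 0 with size 0
```

>>> move_arm(
  deltas=[
    [[0, 0, 0], [-3, 0, 15], -1],
    [[0, 0, 0], [0, 0, 30], -1],
    [[0, 0, 0], [0, 0, 30], -1],
    [[0, 0, 0], [0, 0, 28], -1],
    [[0, 0, 0], [0, 0, 17], -1],
    [[0, 0, 0], [0, 15, 0], -1],
    [[0, 0, 0], [0, 30, 0], -1],
    [[0, 0, 0], [0, 30, 0], -1],
    [[0, 0, 0], [0, 25, 0], -1],
    [[0, 0, 0], [0, 15, 0], -1],
    [[0, 0, 0], [0, 0, 0], -1],
    [[0, 0, 0], [0, 0, 0], -1],
  ],
)

```text
t: 10.7
tool_pos: [0.5592, -0.1849, 0.1033]
tcp_rot: [-3.137, -0.108, -0.003]
force: [0.1, 1.0, -2.1]
gripper_width: 0.0267
```

```bash
python3 - <<'E'
from h import *
plan(nest(0,.10),TN);c,A,st=cur();print(st["force"])
out=[]
for n in("top","scene"):
    s=snapshot(n);X=cloud(s);im=s["pixels"][...,::-1].copy()
    o=proj(s,PO+[0,0.03,.06]).round().astype(int)
    k=cv2.resize(im[o[1]-40:o[1]+40,o[0]-40:o[0]+40],(400,400),interpolation=cv2.INTER_CUBIC)
    for x in(-.017,.017):
        for y in(-.045,.058): cv2.circle(k,tuple(int(v) for v in ((proj(s,PO+Pr@[x,y,.06])-o+40)*5).round()),2,(0,0,255),-1)
    for x in(-.014,.014): cv2.circle(k,tuple(int(v) for v in ((proj(s,c+A@[x,.122,-.0125])-o+40)*5).round()),2,(255,0,0),-1)
    out.append(k)
    hsv=cv2.cvtColor(im,cv2.COLOR_BGR2HSV)
    Q=(X-PO)@Pr
    w=(hsv[...,1]<40)&(hsv[...,2]>130)&(abs(Q[...,0])<.05)&(abs(Q[...,1])<.075)&(Q[...,2]>.03)&(Q[...,2]<.08)
    G=Q[w];print(n,w.sum(),G.min(0).round(3),G.max(0).round(3))
    L=(X-c)@A;m=(abs(L[...,0])<.03)&(L[...,1]>.03)&(L[...,1]<.085)&(L[...,2]>-.03)&(L[...,2]<.0)&(s["depth"]>0)
    b=L[m];print("handle x",len(b),np.quantile(b[:,0],[.02,.5,.98]).round(4) if len(b) else "")
cv2.imwrite("pics/c.png",np.hstack(out))
E
```

```text
turn deg [-0.15 -0.12  0.12] | shift in tool now [-1.1 11.3  3.3] | in final tool [-1.1 11.2  3.3] | world [ -0.3 -11.3  -3.3]
[ 0.14421546  1.0100332  -2.0934793 ]
top 10 [-0.027 -0.049  0.055] [ 0.019 -0.005  0.069]
handle x 0 
scene 140 [-0.013 -0.052  0.034] [0.032 0.065 0.071]
handle x 9 [-0.0034  0.0037  0.023 ]
```

View pics/c.png

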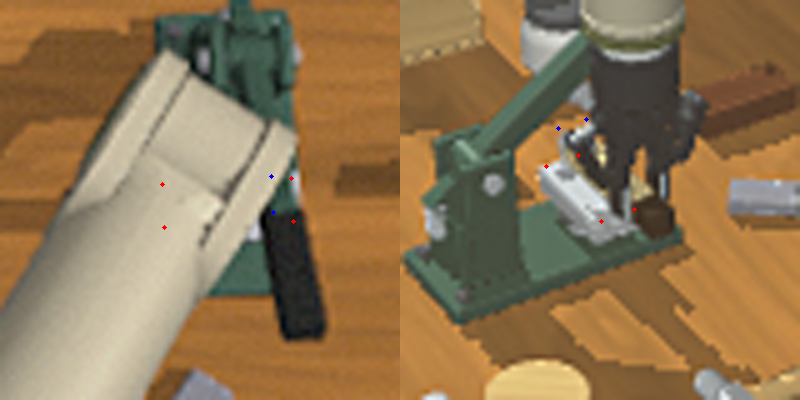

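>>> move_arm(
  deltas=[
    [[0, 0, 0], [-1, 4, 0], -1],
    [[0, 0, 0], [0, 5, 0], -1],
    [[0, 0, 0], [0, 0, 10], -1],
    [[0, 0, 0], [0, 0, 10], -1],
    [[0, 0, 0], [0, 0, 5], -1],
    [[0, 0, 0], [0, 0, 0], -1],
  ],
)

```text
t: 11.4
tool_pos: [0.5579, -0.1945, 0.0769]
tcp_rot: [-3.137, -0.107, 0.001]
force: [0.0, 0.1, -2.2]
gripper_width: 0.0267
```

>>> move_arm(
  deltas=[
    [[0, 0, 0], [0, 0, 2], -1],
    [[0, 0, 0], [0, 0, 2], -1],
    [[0, 0, 0], [0, 0, 0], -1],
  ],
)

```text
t: 11.7
tool_pos: [0.5591, -0.1951, 0.075]
tcp_rot: [-3.138, -0.106, -0.005]
force: [-2.2, 2.3, 2.1]
gripper_width: 0.0268
```

```bash
python3 - <<'E'
from h import *
plan(nest(0,.10),TN);c,A,st=cur();print(st["force"],st["ft_torque"])
s=snapshot("scene");X=cloud(s);im=s["pixels"][...,::-1].copy()
o=proj(s,PO+[0,0.01,.06]).round().astype(int)
k=cv2.resize(im[o[1]-25:o[1]+25,o[0]-33:o[0]+33],(792,600),interpolation=cv2.INTER_CUBIC)
cv2.imwrite("pics/d.png",k)
Q=(X-PO)@Pr-[.004,.004,0]
for y in np.arange(-.05,.14,.01):
    m=(abs(Q[...,1]-y)<.005)&(abs(Q[...,0])<.04)&(Q[...,2]>.03)&(Q[...,2]<.14)&(s["depth"]>0)
    b=Q[m];b=b[np.argsort(b[:,0])];print(round(y,3),[(int(p[0]*1000),int(p[2]*1000)) for p in b])
E
```

```text
turn deg [-0.1  -0.17  0.04] | shift in tool now [ -0.3   1.  -25. ] | in final tool [ -0.3   1.1 -25. ] | world [-0.3 -1.1 25. ]
[-2.17498751  2.25836686  2.14587399] [ 0.05798807  0.2627216  -0.0885278 ]
-0.05 [(13, 60), (19, 39), (19, 64), (21, 48)]
-0.04 [(11, 63), (13, 60), (19, 40), (20, 34), (21, 49), (22, 57), (24, 66), (25, 42)]
-0.03 [(-27, 63), (-5, 90), (-4, 85), (14, 62), (20, 64), (20, 35), (21, 42), (21, 67), (23, 57)]
-0.02 [(1, 89), (14, 56), (14, 68), (14, 80), (15, 75), (15, 87), (16, 82), (17, 77), (18, 33), (19, 51), (19, 63), (19, 58), (19, 76), (21, 61), (22, 56), (24, 53), (27, 70)]
-0.01 [(12, 71), (16, 58), (16, 65), (20, 58), (21, 31), (22, 44), (22, 50), (26, 56)]
0.0 [(-7, 87), (15, 74), (16, 71), (17, 73), (18, 44), (18, 68), (18, 32), (22, 56), (22, 44), (22, 62), (23, 57), (23, 40), (24, 42)]
0.01 [(-6, 88), (-4, 85), (-2, 82), (-2, 88), (13, 60), (16, 70), (16, 59), (18, 67), (19, 51), (19, 40), (21, 66), (21, 61), (23, 52)]
0.02 [(0, 85), (6, 90), (15, 63), (16, 70), (20, 48), (21, 43), (21, 55), (22, 63), (24, 41)]
0.03 [(13, 66), (15, 64), (19, 58)
[... 1877 characters left out ...]
 (28, 93), (28, 122), (29, 129), (31, 109), (33, 123), (35, 121), (38, 115), (39, 122)]
0.11 [(-39, 126), (-32, 124), (-19, 111), (-18, 139), (-12, 82), (-4, 89), (-2, 92), (0, 84), (1, 92), (7, 73), (7, 90), (10, 73), (11, 91), (12, 70), (13, 70), (13, 65), (13, 88), (13, 77), (15, 85), (17, 139), (20, 126), (21, 122), (23, 81)]
0.12 [(-12, 88), (-12, 66), (-12, 83), (-7, 79), (-6, 86), (-3, 68), (-3, 85), (0, 89), (2, 87), (7, 89), (7, 73), (7, 96), (9, 93), (11, 91), (12, 75), (12, 87), (13, 70)]
0.13 [(-9, 75), (-8, 83), (-5, 87), (-4, 66), (-3, 96), (-3, 79), (-1, 76), (2, 81), (3, 89), (4, 62), (4, 74), (5, 87), (5, 81), (6, 72), (7, 78), (8, 86), (8, 81), (10, 72), (10, 67), (15, 85)]
```

View pics/d.png

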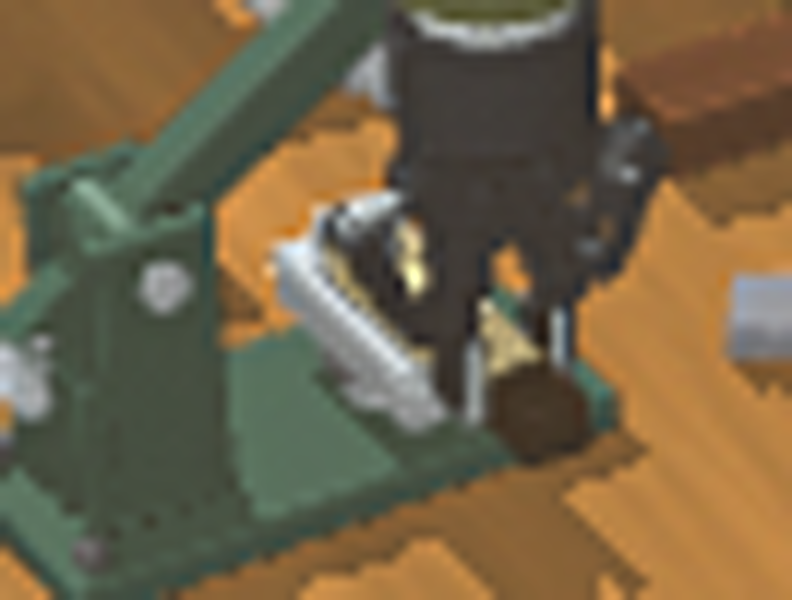

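>>> move_arm(
  deltas=[
    [[0, 0, 0], [-1, -1, 0], -1],
    [[0, 0, 0], [0, 0, 0], -1],
    [[0, 0, 0], [0, 0, 1], -1],
    [[0, 0, 0], [0, 0, 0], -1],
    [[0, 0, 0], [0, 0, 0], -1],
  ],
)

```text
t: 12.25
tool_pos: [0.5583, -0.1944, 0.0744]
tcp_rot: [-3.138, -0.106, -0.006]
force: [-2.0, 2.1, 8.0]
gripper_width: 0.0269
```

```bash
python3 - <<'E'
from h import *
s=state();print(s["force"],s["ft_torque"],s["tool_pos"])
E
```

```text
[-2.03634081  2.1192394   7.97321721] [-0.17209543  0.21909507 -0.07630016] [ 0.5582844  -0.19438191  0.07444229]
```

>>> move_arm(
  deltas=[
    [[0, 0, 0], [0, 0, -1.5], -1],
    [[0, 0, 0], [2, 0, 0], -1],
    [[0, 0, 0], [1.5, 0, 0], -1],
    [[0, 0, 0], [0, 0, 0], -1],
    [[0, 0, 0], [0, 0, 0], -1],
  ],
)

```text
t: 12.75
tool_pos: [0.5612, -0.194, 0.075]
tcp_rot: [-3.138, -0.106, -0.003]
force: [-1.8, 0.1, 3.8]
gripper_width: 0.0267
```

>>> move_arm(
  deltas=[
    [[0, 0, 0], [-2, 0, 0], -1],
    [[0, 0, 0], [-2, 0, 0], -1],
    [[0, 0, 0], [-2, 0, 0], -1],
    [[0, 0, 0], [0, 0, 0], -1],
    [[0, 0, 0], [0, 0, 0], -1],
  ],
)

```text
t: 13.25
tool_pos: [0.5546, -0.1939, 0.0744]
tcp_rot: [-3.137, -0.106, -0.001]
force: [0.1, -0.3, -2.1]
gripper_width: 0.0266
```

>>> move_arm(
  deltas=[
    [[0, 0, 0], [0, 0, 1], -1],
    [[0, 0, 0], [0, 0, 1], -1],
    [[0, 0, 0], [0, 0, 0], -1],
    [[0, 0, 0], [0, 0, 0], -1],
  ],
)

```text
t: 13.65
tool_pos: [0.5552, -0.1943, 0.0729]
tcp_rot: [-3.138, -0.106, -0.003]
force: [-0.3, 0.5, -1.4]
gripper_width: 0.0266
```

```bash
python3 - <<'E'
from h import *
s=state();print(s["force"],s["ft_torque"],s["tool_pos"])
plan(nest(0,.07),TN)
E
```

```text
[-0.29234867  0.54560244 -1.43006154] [0.02644277 0.03759111 0.00144052] [ 0.55518006 -0.19425392  0.0728637 ]
 turn deg [-0.11 -0.11  0.04] | shift in tool now [3.5 2.2 2.9] | in final tool [3.5 2.2 2.9] | world [ 3.7 -2.  -2.9]
```

>>> move_arm(
  deltas=[
    [[0, 0, 0], [0, 0, 1], -1],
    [[0, 0, 0], [0, 0, 1], -1],
    [[0, 0, 0], [0, 0, 0], -1],
    [[0, 0, 0], [0, 0, 0], -1],
  ],
)

```text
t: 14.05
tool_pos: [0.5552, -0.1943, 0.0709]
tcp_rot: [-3.138, -0.106, -0.003]
force: [0.3, -1.1, -2.6]
gripper_width: 0.0268
```

```bash
python3 - <<'E'
from h import *
s=state();print(s["force"],s["ft_torque"],s["tool_pos"])
E
```

```text
[ 0.26646966 -1.10861019 -2.59548362] [ 0.14234391 -0.00484689 -0.03370251] [ 0.5552064  -0.19427108  0.07093938]
```

>>> move_arm(
  deltas=[
    [[0, 0, 0], [0, 0, 1], -1],
    [[0, 0, 0], [0, 0, 1], -1],
    [[0, 0, 0], [0, 0, 0], -1],
    [[0, 0, 0], [0, 0, 0], -1],
  ],
)

```text
t: 14.45
tool_pos: [0.5552, -0.1943, 0.069]
tcp_rot: [-3.138, -0.106, -0.003]
force: [0.4, 0.2, -2.1]
gripper_width: 0.0268
```

>>> move_arm(
  deltas=[
    [[0, 0, 0], [0, 0, 1], -1],
    [[0, 0, 0], [0, 0, 1], -1],
    [[0, 0, 0], [0, 0, 0], -1],
    [[0, 0, 0], [0, 0, 0], -1],
  ],
)

```text
t: 14.85
tool_pos: [0.5554, -0.1943, 0.0672]
tcp_rot: [-3.138, -0.106, -0.004]
force: [-0.6, 1.0, 1.2]
gripper_width: 0.0268
```

>>> move_arm(
  deltas=[
    [[0, 0, 0], [0, 0, -1], -1],
    [[0, 0, 0], [1, 0, 0], -1],
    [[0, 0, 0], [1, 0, 0], -1],
    [[0, 0, 0], [0, 0, 0], -1],
    [[0, 0, 0], [0, 0, 0], -1],
  ],
)

```text
t: 15.35
tool_pos: [0.5568, -0.1942, 0.0677]
tcp_rot: [-3.138, -0.106, -0.002]
force: [-3.1, 0.1, -0.4]
gripper_width: 0.0266
```

>>> move_arm(
  deltas=[
    [[0, 0, 0], [1, 0, 0], -1],
    [[0, 0, 0], [0, 0, 0], -1],
    [[0, 0, 0], [0, 0, 0], -1],
  ],
)

```text
t: 15.65
tool_pos: [0.5572, -0.1941, 0.0676]
tcp_rot: [-3.137, -0.105, -0.0]
force: [-4.7, 0.6, -0.9]
gripper_width: 0.0265
```

Contact on the +x wall at about x = 0.5565. I'll probe the other wall next.

>>> move_arm(
  deltas=[
    [[0, 0, 0], [-2, 0, 0], -1],
    [[0, 0, 0], [-2, 0, 0], -1],
    [[0, 0, 0], [-2, 0, 0], -1],
    [[0, 0, 0], [0, 0, 0], -1],
    [[0, 0, 0], [0, 0, 0], -1],
  ],
)

```text
t: 16.15
tool_pos: [0.5525, -0.1944, 0.0681]
tcp_rot: [-3.138, -0.107, -0.004]
force: [0.4, 0.1, -2.1]
gripper_width: 0.0271
```

>>> move_arm(
  deltas=[
    [[0, 0, 0], [-1.5, 0, 0], -1],
    [[0, 0, 0], [0, 0, 0], -1],
    [[0, 0, 0], [0, 0, 0], -1],
  ],
)

```text
t: 16.45
tool_pos: [0.5514, -0.1944, 0.0682]
tcp_rot: [-3.138, -0.107, -0.005]
force: [3.8, 0.5, -2.2]
gripper_width: 0.0269
```

>>> move_arm(
  deltas=[
    [[0, 0, 0], [2.8, 0, 0], -1],
    [[0, 0, 0], [0, 2, 0], -1],
    [[0, 0, 0], [0, 1, 0], -1],
    [[0, 0, 0], [0, 1, 0], -1],
    [[0, 0, 0], [0, 0, 0], -1],
    [[0, 0, 0], [0, 0, 0], -1],
  ],
)

```text
t: 17.05
tool_pos: [0.5536, -0.1985, 0.0679]
tcp_rot: [-3.138, -0.106, -0.003]
force: [0.1, 0.5, -1.4]
gripper_width: 0.0267
```

>>> move_arm(
  deltas=[
    [[0, 0, 0], [0, 1, 0], -1],
    [[0, 0, 0], [0, 1, 0], -1],
    [[0, 0, 0], [0, 0, 0], -1],
    [[0, 0, 0], [0, 0, 0], -1],
  ],
)

```text
t: 17.45
tool_pos: [0.5539, -0.2004, 0.068]
tcp_rot: [-3.138, -0.106, -0.003]
force: [-0.2, -0.6, -2.3]
gripper_width: 0.0268
```

>>> move_arm(
  deltas=[
    [[0, 0, 0], [0, 1, 0], -1],
    [[0, 0, 0], [0, 1, 0], -1],
    [[0, 0, 0], [0, 0, 0], -1],
    [[0, 0, 0], [0, 0, 0], -1],
  ],
)

```text
t: 17.85
tool_pos: [0.5541, -0.2024, 0.068]
tcp_rot: [-3.138, -0.106, -0.003]
force: [1.0, -0.0, -2.0]
gripper_width: 0.0267
```

>>> move_arm(
  deltas=[
    [[0, 0, 0], [0, 1, 0], -1],
    [[0, 0, 0], [0, 1, 0], -1],
    [[0, 0, 0], [0, 0, 0], -1],
    [[0, 0, 0], [0, 0, 0], -1],
  ],
)

```text
t: 18.25
tool_pos: [0.5543, -0.2035, 0.0678]
tcp_rot: [-3.137, -0.107, -0.003]
force: [-1.3, 3.8, -0.4]
gripper_width: 0.0268
```

>>> move_arm(
  deltas=[
    [[0, 0, 0], [0, -2, 0], -1],
    [[0, 0, 0], [0, -2, 0], -1],
    [[0, 0, 0], [0, 0, 0.5], -1],
    [[0, 0, 0], [0, 0, 0.5], -1],
    [[0, 0, 0], [0, 0, 0], -1],
    [[0, 0, 0], [0, 0, 0], -1],
  ],
)

```text
t: 18.85
tool_pos: [0.5541, -0.2007, 0.0672]
tcp_rot: [-3.138, -0.106, -0.004]
force: [-0.8, 0.5, -0.2]
gripper_width: 0.0267
```

>>> move_arm(
  deltas=[
    [[0, 0, 0], [0, 0, 0], -0.3],
    [[0, 0, 0], [0, 0, 0], -0.25],
    [[0, 0, 0], [0, 0, 0], -0.1],
    [[0, 0, 0], [0, 0, 0], 0.1],
    [[0, 0, 0], [0, 0, 0], 0.2],
    [[0, 0, 0], [0, 0, 0], 0.2],
  ],
)

```text
t: 19.45
tool_pos: [0.5539, -0.2004, 0.067]
tcp_rot: [-3.138, -0.106, -0.003]
force: [0.9, -1.1, 0.0]
gripper_width: 0.0513
```

>>> move_arm(
  deltas=[
    [[0, 0, 0], [0, 0, -10], 0.2],
    [[0, 0, 0], [0, 0, -25], 0.2],
    [[0, 0, 0], [0, -20, -30], 0.2],
    [[0, 0, 0], [0, -40, -25], 0.2],
    [[0, 0, 0], [0, -45, -20], 0.0],
    [[0, 0, 0], [0, -45, -10], -0.5],
    [[0, 0, 0], [0, -45, -10], -1],
    [[0, 0, 0], [0, -30, -10], -1],
    [[0, 0, 0], [0, 0, 0], -1],
    [[0, 0, 0], [0, 0, 0], -1],
  ],
)

```text
t: 20.45
tool_pos: [0.5386, 0.0242, 0.2081]
tcp_rot: [-3.138, -0.109, -0.005]
force: [0.1, -1.0, 0.1]
gripper_width: -0.0001
```

```bash
python3 - <<'E'
from h import *
print(state()["tool_pos"],state()["force"],state()["gripper_width"])
out=[]
for n in("top","scene"):
    s=snapshot(n);X=cloud(s);im=s["pixels"][...,::-1].copy();ok=s["depth"]>0
    o=proj(s,PO+[0,0.03,.1]).round().astype(int)
    out.append(cv2.resize(im[o[1]-33:o[1]+33,o[0]-33:o[0]+33],(400,400),interpolation=cv2.INTER_CUBIC))
    print(n,"crop org",o-33)
    for q in["grip","rivet_seat","nest","pivot"]:
        for r in landmark_of(s,q)[:3]:
            c=np.round(r["centre"]).astype(int);P=X[c[1],c[0]]
            if P[1]<0: print(q,round(r["p"],2),c,P.round(4))
    hsv=cv2.cvtColor(im,cv2.COLOR_BGR2HSV)
    m=(X[...,2]>.15)&(X[...,2]<.32)&(X[...,1]<-.23)&(X[...,1]>-.36)&(X[...,0]>.4)&(X[...,0]<.68)&ok
    P=X[m]
    # grip: dark
    g=m&(hsv[...,2]<70);G=X[g]
    c=P.mean(0);vt=np.linalg.svd(P-c)[2];d=vt[0]*np.sign(-vt[0][0])
    print("lever",len(P),c.round(4),d.round(3),"grip n",len(G),G.mean(0).round(4),np.quantile((G-c)@d,[.02,.98]).round(3))
    Q=(X-PO)@Pr
    b=(hsv[...,0]>12)&(hsv[...,0]<35)&(hsv[...,1]>60)&(abs(Q[...,0])<.04)&(Q[...,1]>-.06)&(Q[...,1]<.16)&(Q[...,2]>.045)&(Q[...,2]<.12)&ok
    for lo in np.arange(-.04,.14,.03):
        e=Q[b&(Q[...,1]>lo)&(Q[...,1]<lo+.03)]
        if len(e): print("   y",round(lo,2),len(e),"x",np.median(e[:,0]).round(4),"z",np.quantile(e[:,2],[.5,.8,.95]).round(4))
cv2.imwrite("pics/e.png",np.hstack(out))
E
```

```text
[0.53856324 0.02424215 0.20813269] [ 0.14422795 -1.03010438  0.1393776 ] -5.7031805540505255e-05
top crop org [349 158]
grip 0.94 [402 208] [ 0.4925 -0.3027  0.2583]
rivet_seat 0.56 [390 194] [ 0.5538 -0.293   0.0748]
nest 0.73 [367 246] [ 0.3443 -0.2115  0.0178]
nest 0.71 [387 193] [ 0.5571 -0.28    0.0812]
nest 0.64 [392 162] [ 0.6711 -0.2878  0.1411]
pivot 0.92 [394 162] [ 0.6711 -0.2951  0.1425]
lever 460 [ 0.5437 -0.292   0.2221] [-0.837 -0.059  0.545] grip n 272 [ 0.5159 -0.2917  0.2395] [-0.104  0.099]
   y -0.04 1 x -0.0122 z [0.0806 0.0806 0.0806]
   y -0.01 42 x -0.0031 z [0.0799 0.0823 0.0844]
   y 0.02 48 x -0.0042 z [0.0802 0.0822 0.0844]
   y 0.05 57 x -0.0049 z [0.0797 0.0824 0.0844]
   y 0.08 42 x -0.007 z [0.0806 0.0835 0.0856]
   y 0.11 10 x -0.0074 z [0.08   0.0817 0.0836]
scene crop org [240 158]
grip 0.75 [280 152] [ 0.4988 -0.308   0.256 ]
rivet_seat 0.72 [272 190] [ 0.5384 -0.325   0.0555]
nest 0.9 [270 196] [ 0.5724 -0.2741  0.0641]
pivot 0.91 [244 194] [ 0.6938 -0.279   0.1124]
lever 398 [ 0.556  -0.2837  0.2114] [-0.825 -0.06   0.563] grip n 160 [ 0.5106 -0.2852  0.2434] [0.004 0.106]
   y -0.04 8 x 0.0072 z [0.0729 0.0773 0.0803]
   y -0.01 26 x 0.0083 z [0.0756 0.0777 0.0817]
   y 0.02 32 x 0.008 z [0.0796 0.0817 0.0862]
   y 0.05 37 x 0.0066 z [0.0768 0.0809 0.0842]
   y 0.08 33 x 0.0053 z [0.0797 0.0826 0.0857]
   y 0.11 42 x 0.0015 z [0.0735 0.0801 0.0831]
```

View pics/e.png

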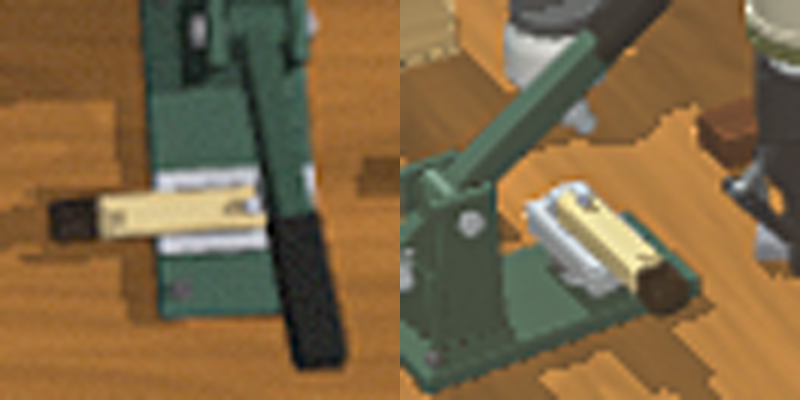

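```bash
python3 - <<'E'
from h import *
out=[]
th=np.linspace(0,2*np.pi,24,endpoint=False)
for n in("top","scene"):
    s=snapshot(n);im=s["pixels"][...,::-1].copy()
    o=proj(s,PO+[0,0.01,.09]).round().astype(int)
    k=cv2.resize(im[o[1]-20:o[1]+20,o[0]-20:o[0]+20],(400,400),interpolation=cv2.INTER_CUBIC)
    d=lambda p:tuple(int(v) for v in ((proj(s,p)-o+20.5)*10).round())
    for O,col in((np.array([.565,-.289,0]),(0,0,255)),(np.array([.560,-.2925,0]),(255,0,0))):
        for t in th: cv2.circle(k,d(O+[.006*np.cos(t),.006*np.sin(t),.090]),1,col,-1)
        for x in(-.017,.017):
            for y in(-.045,.058): cv2.circle(k,d(O+Pr@[x,y,.062]),4,col,1)
        for y in(-.03,.095):
            for x in(-.014,.014): cv2.drawMarker(k,d(O+Pr@[x,y,.08]),col,0,10)
    out.append(k)
cv2.imwrite("pics/f.png",np.hstack(out))
E
```

```text
(no output)
```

View pics/f.png

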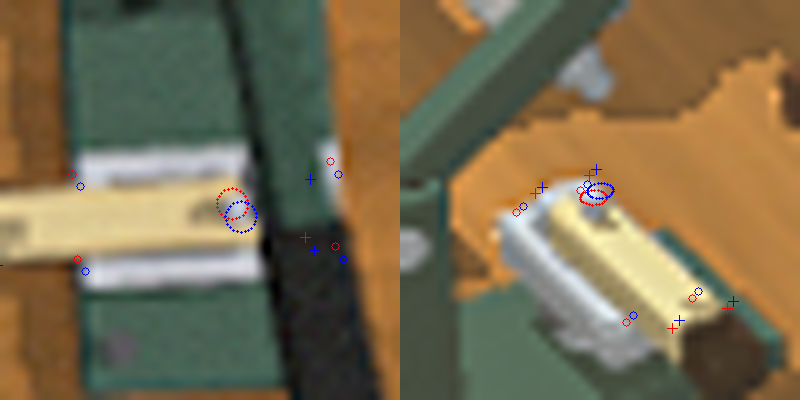

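The handle lies flat in the nest (upper face about 0.081 along its whole length). Its rivet, at (240,212) in the top crop, matches the felt-out position. I'll go on to the lever.

```bash
python3 - <<'E'
from h import *
O=np.array([.5615,-.291,0])
plan(O+Pr@[-.0695,0,.34],TN,"above grip");plan(O+Pr@[-.0695,0,.277],TN,"touch")
print(state()["q"].round(2))
E
```

```text
above grip turn deg [-0.1  -0.12  0.02] | shift in tool now [ -67.4  315.2 -133.4] | in final tool [ -67.5  315.5 -132.7] | world [ -46.3 -319.3  132.7]
touch turn deg [-0.1  -0.12  0.02] | shift in tool now [-67.5 315.3 -70.4] | in final tool [-67.5 315.5 -69.7] | world [ -46.3 -319.3   69.7]
[-0.73  0.26  0.75  1.69 -0.18  1.27  0.13]
```

>>> move_arm(
  deltas=[
    [[0, 0, 0], [0, 0, -25], -1],
    [[0, 0, 0], [-7, 0, -40], -1],
    [[0, 0, 0], [-10, 20, -40], -1],
    [[0, 0, 0], [-10, 35, -28], -1],
    [[0, 0, 0], [-10, 40, 0], -1],
    [[0, 0, 0], [-10, 40, 0], -1],
    [[0, 0, 0], [-10, 40, 0], -1],
    [[0, 0, 0], [-10, 40, 0], -1],
    [[0, 0, 0], [0, 40, 0], -1],
    [[0, 0, 0], [0, 35, 0], -1],
    [[0, 0, 0], [0, 25, 0], -1],
    [[0, 0, 0], [0, 0, 0], -1],
    [[0, 0, 0], [0, 0, 0], -1],
  ],
)

```text
t: 22.35
tool_pos: [0.4924, -0.2957, 0.3394]
tcp_rot: [-3.138, -0.104, -0.002]
force: [-0.1, 0.3, 0.1]
gripper_width: -0.0003
```

```bash
python3 - <<'E'
from h import *
O=np.array([.5615,-.291,0])
plan(O+Pr@[-.0695,0,.277],TN,"touch");c,A,st=cur();print(st["force"])
out=[]
for n in("top","scene"):
    s=snapshot(n);im=s["pixels"][...,::-1]
    o=proj(s,c-[0,0,.03]).round().astype(int)
    out.append(cv2.resize(im[o[1]-33:o[1]+33,o[0]-33:o[0]+33],(400,400),interpolation=cv2.INTER_CUBIC))
cv2.imwrite("pics/g.png",np.hstack(out))
E
```

```text
touch turn deg [-0.1  -0.08 -0.05] | shift in tool now [-0.3  0.  62.4] | in final tool [-0.2 -0.1 62.4] | world [ -0.2   0.1 -62.4]
[-0.10456861  0.29490374  0.14226309]
```

View pics/g.png

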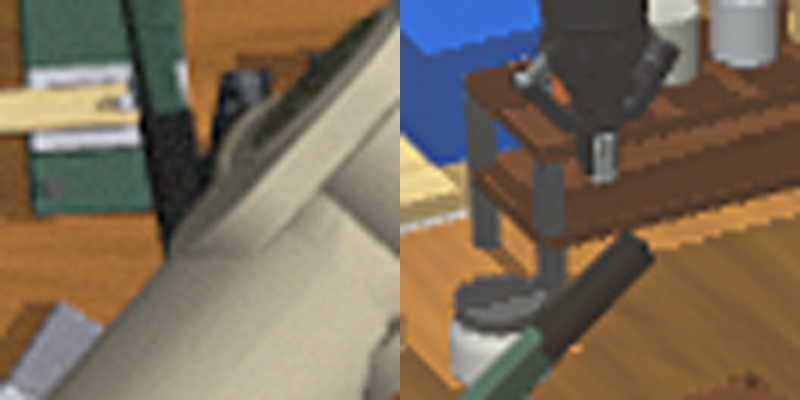

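>>> move_arm(
  deltas=[
    [[0, 0, 0], [0, 0, 20], -1],
    [[0, 0, 0], [0, 0, 20], -1],
    [[0, 0, 0], [0, 0, 10], -1],
    [[0, 0, 0], [0, 0, 5], -1],
    [[0, 0, 0], [0, 0, 4], -1],
    [[0, 0, 0], [0, 0, 3], -1],
    [[0, 0, 0], [0, 0, 0], -1],
  ],
)

```text
t: 23.15
tool_pos: [0.4929, -0.2951, 0.2778]
tcp_rot: [-3.138, -0.106, -0.004]
force: [1.0, 1.3, 0.0]
gripper_width: -0.0
```

>>> move_arm(
  deltas=[
    [[0, 0, 0], [0, 0, 3], -1],
    [[0, 0, 0], [-2, 0, 3], -1],
    [[0, 0, 0], [-2, 0, 3], -1],
    [[0, 0, 0], [0, 0, 0], -1],
  ],
)

```text
t: 23.55
tool_pos: [0.4888, -0.2955, 0.2687]
tcp_rot: [-3.138, -0.106, -0.005]
force: [1.9, -0.4, 3.2]
gripper_width: 0.0001
```

>>> move_arm(
  deltas=[
    [[0, 0, 0], [-4.5, 0, 6], -1],
    [[0, 0, 0], [-4.5, 0, 6], -1],
    [[0, 0, 0], [-3.6, 0, 7.2], -1],
    [[0, 0, 0], [-3.6, 0, 7.2], -1],
    [[0, 0, 0], [-3.6, 0, 7.2], -1],
    [[0, 0, 0], [-2.9, 0, 7.5], -1],
    [[0, 0, 0], [-2.9, 0, 7.5], -1],
    [[0, 0, 0], [-2.9, 0, 7.5], -1],
    [[0, 0, 0], [0, 0, 0], -1],
  ],
)

```text
t: 24.45
tool_pos: [0.4594, -0.2975, 0.2114]
tcp_rot: [-3.138, -0.105, -0.001]
force: [-0.9, -1.0, 5.0]
gripper_width: 0.0002
```

>>> move_arm(
  deltas=[
    [[0, 0, 0], [-2.2, 0, 7.5], -1],
    [[0, 0, 0], [-2.2, 0, 7.5], -1],
    [[0, 0, 0], [-2.2, 0, 7.5], -1],
    [[0, 0, 0], [0, 0, 0], -1],
  ],
)

```text
t: 24.85
tool_pos: [0.4535, -0.2979, 0.1895]
tcp_rot: [-3.138, -0.105, -0.002]
force: [-1.3, -1.0, 4.7]
gripper_width: -0.0001
```

>>> move_arm(
  deltas=[
    [[0, 0, 0], [-1, 0, 5], -1],
    [[0, 0, 0], [-1, 0, 5], -1],
    [[0, 0, 0], [-1, 0, 5], -1],
    [[0, 0, 0], [-0.5, 0, 3], -1],
    [[0, 0, 0], [0, 0, 0], -1],
  ],
)

```text
t: 25.35
tool_pos: [0.4502, -0.2983, 0.1724]
tcp_rot: [-3.138, -0.105, -0.003]
force: [-2.6, -1.1, 7.6]
gripper_width: 0.0004
```

>>> move_arm(
  deltas=[
    [[0, 0, 0], [-0.5, 0, 3], -1],
    [[0, 0, 0], [-0.5, 0, 3], -1],
    [[0, 0, 0], [-0.3, 0, 3], -1],
    [[0, 0, 0], [0, 0, 0], -1],
  ],
)

```text
t: 25.75
tool_pos: [0.4488, -0.2984, 0.1637]
tcp_rot: [-3.138, -0.105, -0.003]
force: [-3.7, 0.4, 10.2]
gripper_width: -0.0002
```

Now driving the rivet (about 10 N).

>>> move_arm(
  deltas=[
    [[0, 0, 0], [-0.3, 0, 3], -1],
    [[0, 0, 0], [-0.2, 0, 3], -1],
    [[0, 0, 0], [0, 0, 3], -1],
    [[0, 0, 0], [0, 0, 0], -1],
  ],
)

```text
t: 26.15
tool_pos: [0.4479, -0.2984, 0.1544]
tcp_rot: [-3.138, -0.105, -0.002]
force: [-2.6, -0.2, 5.4]
gripper_width: 0.0
```

>>> move_arm(
  deltas=[
    [[0, 0, 0], [0, 0, 2], -1],
    [[0, 0, 0], [0, 0, 2], -1],
    [[0, 0, 0], [0, 0, 0], -1],
  ],
)

```text
t: 26.45
tool_pos: [0.448, -0.2984, 0.1506]
tcp_rot: [-3.138, -0.105, -0.002]
force: [-4.6, -0.6, 10.0]
gripper_width: -0.0002
```

>>> move_arm(
  deltas=[
    [[0, 0, 0], [0, 0, 1.5], -1],
    [[0, 0, 0], [0, 0, 1.5], -1],
    [[0, 0, 0], [0, 0, 0], -1],
  ],
)

```text
t: 26.75
tool_pos: [0.4479, -0.2985, 0.1485]
tcp_rot: [-3.137, -0.104, -0.002]
force: [-9.2, 2.4, 21.1]
gripper_width: 0.0003
```

>>> move_arm(
  deltas=[
    [[0, 0, 0], [0, 0, 1], -1],
    [[0, 0, 0], [0, 0, 1], -1],
    [[0, 0, 0], [0, 0, 0], -1],
  ],
)

```text
t: 27.05
tool_pos: [0.4479, -0.2985, 0.1481]
tcp_rot: [-3.136, -0.104, -0.004]
force: [-15.5, 7.1, 37.1]
gripper_width: 0.0001
```

>>> move_arm(
  deltas=[
    [[0, 0, 0], [0, 0, -0.8], -1],
    [[0, 0, 0], [0, 0, 0], -1],
    [[0, 0, 0], [0, 0, 0], -1],
    [[0, 0, 0], [0, 0, 0], -1],
    [[0, 0, 0], [0, 0, 0], -1],
    [[0, 0, 0], [0, 0, 0], -1],
    [[0, 0, 0], [0, 0, 0], -1],
    [[0, 0, 0], [0, 0, 0], -1],
    [[0, 0, 0], [0, 0, 0], -1],
    [[0, 0, 0], [0, 0, 0], -1],
    [[0, 0, 0], [0, 0, 0], -1],
  ],
)

```text
t: 28.15
tool_pos: [0.4479, -0.2985, 0.1483]
tcp_rot: [-3.137, -0.104, -0.004]
force: [-13.5, 5.7, 31.6]
gripper_width: 0.0002
```

>>> move_arm(
  deltas=[
    [[0, 0, 0], [0, 0, -1.5], -1],
    [[0, 0, 0], [0, 0, -2], -1],
    [[0, 0, 0], [0, 0, -3], -1],
    [[0, 0, 0], [0.2, 0, -4], -1],
    [[0, 0, 0], [0.4, 0, -4], -1],
    [[0, 0, 0], [0.6, 0, -4], -1],
    [[0, 0, 0], [0.8, 0, -4], -1],
    [[0, 0, 0], [1, 0, -5], -1],
    [[0, 0, 0], [1, 0, -5], -1],
    [[0, 0, 0], [1, 0, -5], -1],
    [[0, 0, 0], [1.2, 0, -5], -1],
    [[0, 0, 0], [1.4, 0, -5], -1],
    [[0, 0, 0], [1.5, 0, -5], -1],
    [[0, 0, 0], [1.6, 0, -5], -1],
    [[0, 0, 0], [1.7, 0, -5], -1],
    [[0, 0, 0], [1.8, 0, -5], -1],
  ],
)

```text
t: 29.75
tool_pos: [0.4629, -0.2972, 0.214]
tcp_rot: [-3.138, -0.106, -0.004]
force: [-1.0, -0.4, 4.4]
gripper_width: -0.0001
```

>>> move_arm(
  deltas=[
    [[0, 0, 0], [1.9, 0, -5], -1],
    [[0, 0, 0], [2, 0, -5], -1],
    [[0, 0, 0], [2, 0, -5], -1],
    [[0, 0, 0], [2.2, 0, -5], -1],
    [[0, 0, 0], [2.3, 0, -5], -1],
    [[0, 0, 0], [2.4, 0, -5], -1],
    [[0, 0, 0], [2.5, 0, -5], -1],
    [[0, 0, 0], [2.6, 0, -5], -1],
    [[0, 0, 0], [0, 0, 0], -1],
  ],
)

```text
t: 30.65
tool_pos: [0.4814, -0.2954, 0.2539]
tcp_rot: [-3.138, -0.108, -0.005]
force: [2.7, 0.5, 2.2]
gripper_width: -0.0001
```

Still in contact. The last stretch goes slowly.

>>> move_arm(
  deltas=[
    [[0, 0, 0], [1.2, 0, -2.5], -1],
    [[0, 0, 0], [1.2, 0, -2.5], -1],
    [[0, 0, 0], [1.2, 0, -2.5], -1],
    [[0, 0, 0], [1.2, 0, -2.5], -1],
    [[0, 0, 0], [1.2, 0, -2.5], -1],
    [[0, 0, 0], [1.2, 0, -2.5], -1],
    [[0, 0, 0], [1, 0, -2], -1],
    [[0, 0, 0], [1, 0, -2], -1],
    [[0, 0, 0], [0.5, 0, -2], -1],
    [[0, 0, 0], [0, 0, -2], -1],
    [[0, 0, 0], [0, 0, -2], -1],
    [[0, 0, 0], [0, 0, -2], -1],
    [[0, 0, 0], [0, 0, 0], -1],
  ],
)

```text
t: 31.95
tool_pos: [0.4899, -0.2955, 0.2805]
tcp_rot: [-3.138, -0.106, -0.003]
force: [0.6, -0.4, -0.2]
gripper_width: -0.0003
```

```bash
python3 - <<'E'
from h import *
c,A,st=cur();print(c,st["force"])
for n in("top","scene"):
    s=snapshot(n);X=cloud(s);im=s["pixels"][...,::-1].copy();ok=s["depth"]>0
    m=max((r for r in trace(s,"lever")),key=lambda r:r["p"])["mask"]&ok
    P=X[m];P=P[(P[:,2]>.15)&(P[:,2]<.28)];P=P[np.linalg.norm(P-np.median(P,0),axis=1)<.2]
    q=P.mean(0);d=np.linalg.svd(P-q)[2][0];print(n,"lever rise",np.arcsin(abs(d[2])).round(3))
E
```

```text
[ 0.48994884 -0.29549962  0.28054642] [ 0.57542466 -0.39564109 -0.17451219]
top lever rise 0.571
scene lever rise 0.596
```

Lever at rest, no contact force. I'll retreat clear and take a last look at the rivet.

>>> move_arm(
  deltas=[
    [[0, 0, 0], [0, 0, -15], -1],
    [[0, 0, 0], [0, 0, -25], -1],
    [[0, 0, 0], [0, 0, -30], -1],
    [[0, 0, 0], [0, -35, 0], -1],
    [[0, 0, 0], [0, -45, 0], -1],
    [[0, 0, 0], [0, -45, 0], -1],
    [[0, 0, 0], [0, -45, 0], -1],
    [[0, 0, 0], [0, -45, 0], -1],
    [[0, 0, 0], [0, -45, 0], -1],
    [[0, 0, 0], [0, -25, 0], -1],
    [[0, 0, 0], [0, 0, 0], -1],
    [[0, 0, 0], [0, 0, 0], -1],
  ],
)

```text
t: 33.35
tool_pos: [0.4707, -0.0111, 0.3509]
tcp_rot: [-3.138, -0.108, -0.003]
force: [-0.4, -1.0, 0.4]
gripper_width: -0.0003
```

```bash
python3 - <<'E'
from h import *
print(state()["tool_pos"],state()["force"])
out=[]
for n in("top","scene"):
    s=snapshot(n);X=cloud(s);im=s["pixels"][...,::-1].copy();ok=s["depth"]>0
    o=proj(s,PO+[0,0.01,.09]).round().astype(int)
    out.append(cv2.resize(im[o[1]-20:o[1]+20,o[0]-20:o[0]+20],(400,400),interpolation=cv2.INTER_CUBIC))
    m=max((r for r in trace(s,"lever")),key=lambda r:r["p"])["mask"]&ok
    P=X[m];P=P[(P[:,2]>.15)&(P[:,2]<.32)];P=P[np.linalg.norm(P-np.median(P,0),axis=1)<.2]
    q=P.mean(0);d=np.linalg.svd(P-q)[2][0];print(n,"lever rise",np.arcsin(abs(d[2])).round(3))
cv2.imwrite("pics/i.png",np.hstack(out))
E
```

```text
[ 0.47068667 -0.01109379  0.35085715] [-0.36823488 -1.03118265  0.36152136]
top lever rise 0.576
scene lever rise 0.606
```

View pics/i.png

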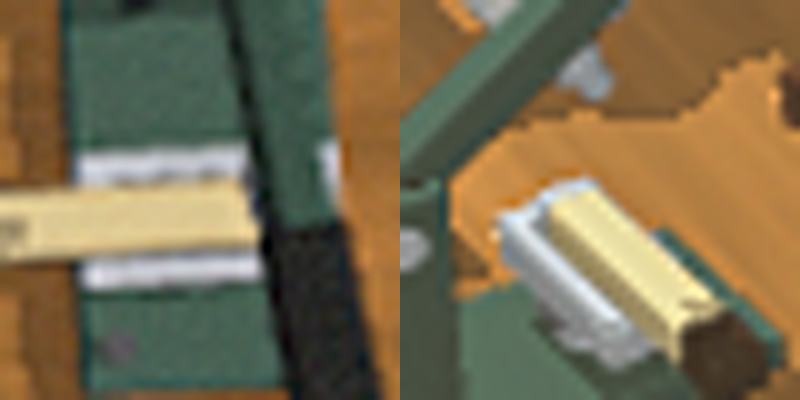

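The rivet that stood at (595,207) in the scene crop and (240,212) in the top crop no longer stands out. The handle is still flat in the nest and the lever is up. Handing in.

```bash
python3 -c "from station import *; print(job_done())"
```

```text
the job is handed in; nothing more can be done
None
```

I laid the handle from the rack's +y bay in the press nest, drove its rivet and handed the job in at about 33 s of the 72 s allowed. `job_done()` gives no verdict, so whether it passed is not confirmed.

**Placing:** I felt for the nest floor (about 54 mm up), both channel walls and the stop, then backed off 3 mm from the stop and let go. The handle lies flat, and before pressing its rivet showed at the felt-out punch position in the top view.

**Pressing:**
- The lever drove the rivet at about 10 N and stopped dead.
- The push briefly reached 37 N downward at the grip.
- I then held about 32 N for 1.1 s, plus about 15 N sideways. That is firmer than the suggested 20 N but below 50 N.
- I let the lever back up with the fingers following it, so it did not fly.

**Last checks:**
- **Rivet:** it no longer stands out in either view. The lever stopped within 2 mm of the grip height I had worked out for flush. I could not make out the flush rivet disc itself in the last picture.
- **Lever:** it is back at rest, rising 0.58 rad in the top view and 0.61 rad in the scene view, against 0.6 expected.
- **Robot:** it is clear of everything, with only noise on the force reading.
- **Other things:** I did not check the other handles or bench items in a last full picture. The arm's path stayed clear of them.

**Disagreement:** the cameras put the nest about 5 mm away from where I felt it. I went by the felt position.

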